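Turn a lidded board carrier over onto the inspection stand

TASK

Turn over the lidded board carrier that leans on the white stand, pinching its loose lid and base together so that it stays shut with the board inside, and lean it gently on the blue stand with the lid side now against the sloping back, square and in the middle. Feel for the blue stand's ledge, whose height setting varies, and let go only when the carrier stands on it, so that it neither drops nor slides; leave everything else where it is.

Things in the scene. Friction and masses are not known exactly. Their poses are not given: they have to be found in the camera images.
- carrier_centre (a point): Board carrier, a flat case 100 x 80 x 20 mm, about 0.2 kg: black base 14 mm thick, loose yellow-rimmed clear lid 6 mm thick on it. Point: centre of the closed carrier, fixed to the base. Axes: x along the 100 mm length, down the slope at the start; y along the width; z through the thickness, base to lid. It starts on the white stand, base against the sloping back, lid facing out and up.
- carrier_edge (a point): Middle of the carrier's edge that is the upper one at the start, 50 mm from its centre, half-way through the thickness (fixed to the base, same axes). The 45 mm next to this edge stand free above the white stand's back, in front and behind, so lid and base can be pinched together there across the 20 mm by a tool tilted to the slope.
- lid_centre (a point): The lid: this point coincides with the carrier's centre, with the same axes, while the lid is on. Only its weight, or your grip, keeps the lid on; a 3 mm lip under it stops it sliding sideways (1.5 mm play).
- board_centre (a point): Loose green circuit board in the carrier, 72 x 54 x 8 mm, with up to 10 mm of free play; centre of the board.
- in_stand: White stand (fixed): foot 130 x 110 x 10 mm. Origin: middle of the foot's underside; z up; x level, the way the back faces (away from the robot, within 20 degrees); y along the width. The back, 100 mm wide and 6 mm thick, slopes 50 degrees from level: up the slope is (-0.643, 0, 0.766), out of its face (0.766, 0, 0.643). It reaches 55 mm up the slope from the ledge.
- in_ledge (a point): White stand: middle of the corner line where the top of its ledge meets the face of its back, at (30, 0, 35) mm from the stand's origin. The ledge is square to the back and 34 mm deep.
- out_stand: Blue stand (fixed), where the carrier must end: axes, slope and sizes as for the white one, but its back reaches 65 mm up the slope from the lowest ledge setting, and its aluminium ledge (100 mm wide, 34 mm deep, square to the back) is adjustable. It may stand left or right of the white one.
- out_corner (a point): Blue stand: middle of the corner line where the top of the ledge would meet the face of the back at the lowest ledge setting, (30, 0, 35) mm from the stand's origin. The ledge is firmly clamped somewhere from 0 to 20 mm up the slope from here; the setting varies and is not measured: feel for it. Its plate gives on springs under load, 3 mm at 15 N, then is rigid.
- spare_carrier: Bystander: a second, closed carrier of the same look lying flat on the bench (100 x 80 x 20 mm), not part of the job. Origin: middle of its underside.
- multimeter: Bystander: orange-grey handheld multimeter lying flat, 185 x 90 x 60 mm. Origin: middle of its underside.
- screwdriver: Bystander: screwdriver with a red handle lying flat, 170 mm long, about 30 mm high. Origin: middle of its underside.
- screw_jar: Bystander: glass jar with a white cap, 50 mm across, 60 mm high. Origin: middle of its underside.
- parts_bin: Bystander: open yellow bin, 110 x 90 x 45 mm. Origin: middle of its underside.
- heatsink: Bystander: finned aluminium heat sink, 50 x 50 x 28 mm. Origin: middle of its underside.
- brush: Bystander: brush lying flat, 160 mm long. Origin: middle of its underside.
There are look-alikes about, which are no part of the job. Leave any brown or pink look-alike of the part that bears carrier_centre alone. Leave any yellow look-alike of the out_stand alone.

How it is judged:
On the way, in this order (a step that is already met when the one before it is completed fails the run):
1. the carrier, lid and base both held by the fingers, is off the white stand and turned lid side down (angle between carrier_centre's own z axis and vertical above 2 rad and contact force between the fingers and carrier_base above 0.5 N and contact force between the fingers and carrier_lid above 0.5 N and contact force between each of carrier_base, carrier_lid and in_stand below 0.01 N), for 0.2 s.
2. while still held by lid and base, it stands on the blue stand's ledge (contact force between the fingers and carrier_base above 2 N and contact force between the fingers and carrier_lid above 2 N and angle between carrier_centre's own z axis and vertical above 2 rad and contact force between any of carrier_base, carrier_lid and out_ledge above 0.3 N), for 0.2 s.
At the end, for the whole second after the job is handed in: The released carrier rests on the blue stand's ledge, lid side against the back: along the slope within 7 degrees, within 15 mm of the middle and 8 degrees of square; lid shut (3 mm, 4 mm sideways), board inside, all at rest (under 0.02 m/s) (angle between carrier_centre's own z axis and vertical between 2.15 and 2.39 rad and x of carrier_centre in the frame of out_stand between -0.018 and 0.014 m and y of carrier_centre in the frame of out_stand between -0.015 and 0.015 m and z of carrier_centre in the frame of out_stand between 0.07 and 0.103 m and angle between the y axis of carrier_centre and the y axis of out_stand, either way round below 0.14 rad and contact force between any of carrier_base, carrier_lid and out_ledge above 0.05 N and x of lid_centre in the frame of carrier_centre between -0.004 and 0.004 m and y of lid_centre in the frame of carrier_centre between -0.004 and 0.004 m and z of lid_centre in the frame of carrier_centre between -0.003 and 0.003 m and x of board_centre in the frame of carrier_centre between -0.02 and 0.02 m and y of board_centre in the frame of carrier_centre between -0.02 and 0.02 m and z of board_centre in the frame of carrier_centre between -0.01 and 0.01 m and linear speed of each of carrier_base, carrier_lid below 0.02 m/s); the robot touches nothing.
It fails at once if the lid comes off or slides off the base (more than 6 mm) (z of lid_centre in the frame of carrier_centre above 0.006 m or x of lid_centre in the frame of carrier_centre above 0.006 m or x of lid_centre in the frame of carrier_centre below -0.006 m or y of lid_centre in the frame of carrier_centre above 0.006 m or y of lid_centre in the frame of carrier_centre below -0.006 m).
It fails at once if the carrier is let fall or slide: it moves faster than 0.2 m/s with no finger touching it (contact force between the fingers and carrier_base below 0.01 N and contact force between the fingers and carrier_lid below 0.01 N and linear speed of carrier_base above 0.2 m/s).
It fails at once if the blue stand's ledge is pressed with more than 30 N (contact force between anything else and out_ledge above 30 N).
It fails at once if something else on the bench is shifted by more than 25 mm (distance of any of spare_carrier, multimeter, screwdriver, screw_jar, parts_bin, heatsink, brush from where it was at the start of the episode above 0.025 m).
It also fails if it takes over 48 s, if anything falls off the work surface, if the arm or the gripper's body presses on something with over 40 N, if the wrist force passes 120 N, or if a joint passes its speed limit or range.

ROBOT

A 6-joint arm with a two-finger parallel gripper is mounted at the origin on the work surface. World frame = base frame: x ahead of the robot, y to its left, z up, the work surface at z = 0. Lengths are in m, angles in rad, forces in N, time in s.
With the tool pointing down it reaches from about 0.35 to 0.85 m from the base axis. Payload 8.1 kg.
Tool frame: the origin (TCP) lies midway between the tips of the shut fingers; the grasp point (between the pads) lies 19 mm behind it; z points along the fingers, y is the direction in which the jaws open and shut (so a half turn about z gives the same grasp; the last joint's range is limited). The gripper opens to 93 mm and grips with 3 to 60 N. Pads are 15 mm wide; open, the fingers measure 128 mm over their backs; the gripper's body (75 mm by 188 mm) begins 65 mm behind the grasp point.
Start: joints at [-1.262, 0.13, 1.488, -0, 1.523, -0.085], TCP at [0.23, -0.554, 0.219] pointing down, gripper open.
Joint ranges: [-2.96, 2.96], [-0.89, 2.26], [0.02, 2.5], [-1.34, 4.48], [0, 2.73], [-2.66, 2.66]. Speed limits (rad/s): [2.39, 2.39, 2.79, 3.14, 3.14, 3.14].

INTERFACE

Orientations are given as a rotation vector (axis times angle).
In Python, from plant import robot gives the robot as it stands. The module is installed in compiled form; this text tells all that it offers.
- The arm moves only by the shell command python3 -m pendant 'ROWS' [FORCE]. ROWS is JSON, a list of rows, each an object with "translation": the shift along the tool's x, y, z in mm, a list of three; "twist": the turn, a rotation vector about the tool's x, y, z in rad, a list of three; "grip": the opening, from -1 (shut) to 1 (fully open). A call has exactly 10 rows; each row shifts and turns the pose as measured when the row begins, along the tool's axes as they then stand; what a row does not reach is not made up. A row lasts 1/10 s, in which the tool goes at most 50 mm and 8.59 degrees, less where a joint would pass 70% of its speed; a pose out of reach is approached as far as the arm can. A call is refused whole if a number of a shift passes 50 or a number of a turn 0.15, either way. A call with a gripper value outside its range is refused whole. The fingers move at their own pace and stop on an object; FORCE is the grip in N (left out, the last holds). Time passes only in rows, so rows that do not move let the fingers close, or fill a call up. It gives the time, the measured TCP pose, the force and the opening at its end, in the units of the state.
- robot.read_state(): the state, without advancing time (a new reading comes with each control period).
- robot.read_camera(name): name is "side" or "top"; returns (picture, depth): 480x640x3 uint8, red, green, blue; 480x640 float32, m along the optical axis (not along the pixel's ray), 0 where there is no reading.
- robot.camera_info(name): a dict with "vertical_fov" (degrees; the focal length in pixels is half the picture's height over the tangent of half this angle, whatever the lens; pixels are square), "cx", "cy" (the principal point, pixels), "cam_to_world" (4x4, takes a point from camera to world coordinates). Camera axes: x right, y up, looking along -z (the intrinsics and any distortion apply to the point x, -y, -z); pixel columns grow to the right and rows downward; lengths in m; the calibration is good to about 2 mm. A picture is of the moment at which its call begins. camera_info takes no time and is no camera call.
- robot.close_job(): hands the job in, once; it reports no verdict.
The state is a dict: "t": time; "q": joint angles; "dq": joint speeds; "joint_torque": joint torques, N m; "tool_pos": TCP position; "orientation": TCP orientation; "force": force on the tool from outside, world axes, zero at the start; "wrist_torque": the same for the moment, N m; "opening": finger opening in m.
Only numpy, scipy, OpenCV 4.12 (cv2) and the standard library are available. Lean on these libraries where they do the work, as an engineer would, in place of code of your own. Each camera call takes 0.05 s, during which the arm holds its last target. There are 200 camera calls.

## Working session

There is one attempt and no reset: what is moved stays moved. The work goes in short steps, Python scripts to look and compute and a shell command to move; the robot and the scene stay as the last step left them, time stands still between calls to the robot, and variables do not carry over. Pictures are saved under pics/ and viewed, about 8 in all and at most 12, crops included, and the job is handed in when it is done.

```bash
mkdir -p pics
cat > h.py <<'E'
import numpy as np, cv2
from plant import robot
from scipy.spatial.transform import Rotation as R
def snap(n,tag):
    p,d=robot.read_camera(n); cv2.imwrite(f'pics/{tag}.png',p[:,:,::-1]); np.save(f'pics/{tag}.npy',d); return p,d
def cloud(n,d):
    i=robot.camera_info(n); f=240/np.tan(np.radians(i['vertical_fov'])/2)
    v,u=np.mgrid[0:480,0:640]
    P=np.stack([(u-i['cx'])/f*d,-(v-i['cy'])/f*d,-d,np.ones_like(d)],-1)
    return (P@np.array(i['cam_to_world']).T)[...,:3]
E
python3 - <<'E'
from h import *
for n in ('top','side'):
    snap(n,n+'0'); print({k:(np.round(v,3).tolist() if k=='cam_to_world' else v) for k,v in robot.camera_info(n).items()})
print(robot.read_state())
E
```

```text
{'vertical_fov': 53.822178138348214, 'cx': 328.2582956655772, 'cy': 245.82333352640973, 'cam_to_world': [[-0.013, 0.983, -0.182, 0.269], [-1.0, -0.013, 0.002, 0.077], [-0.0, 0.182, 0.983, 1.332], [0.0, 0.0, 0.0, 1.0]]}
{'vertical_fov': 53.347306642587014, 'cx': 324.6889842952956, 'cy': 237.113794277941, 'cam_to_world': [[-0.982, 0.134, -0.135, 0.338], [-0.19, -0.687, 0.701, 0.82], [0.001, 0.714, 0.7, 0.844], [0.0, 0.0, 0.0, 1.0]]}
{'t': 0.1, 'q': array([-1.26237950e+00,  1.31094585e-01,  1.48914177e+00,  1.15562026e-06,
        1.52301027e+00, -8.54055787e-02]), 'dq': array([ 0.00114952, -0.00275593, -0.00295732, -0.00037115, -0.00067579,
       -0.00085627]), 'joint_torque': array([ 1.76616566e-03, -5.61342108e+01, -4.93094766e+01,  7.70486402e-02,
        2.91383924e-02, -2.87596038e-05]), 'tool_pos': array([ 0.23009644, -0.55357826,  0.21770272]), 'orientation': array([-3.07927105e+00, -6.14303147e-01,  2.87145762e-04]), 'force': array([-0.52702005, -0.25626999, -0.28183061]), 'wrist_torque': array([-0.07692585,  0.04026514, -0.02472457]), 'opening': 0.09336588435456347}
```

View pics/top0.png

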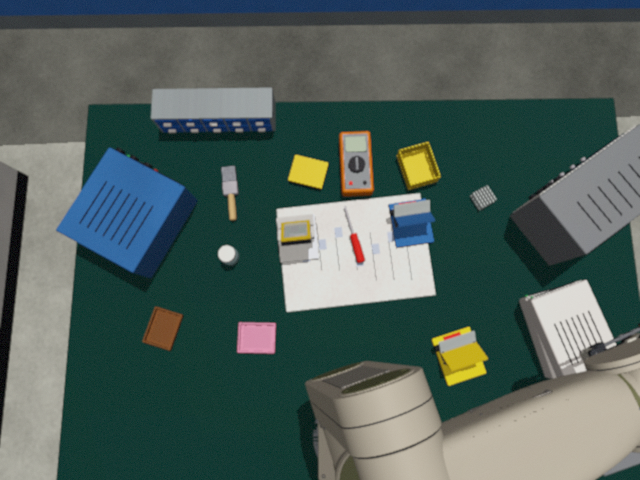

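View pics/side0.png

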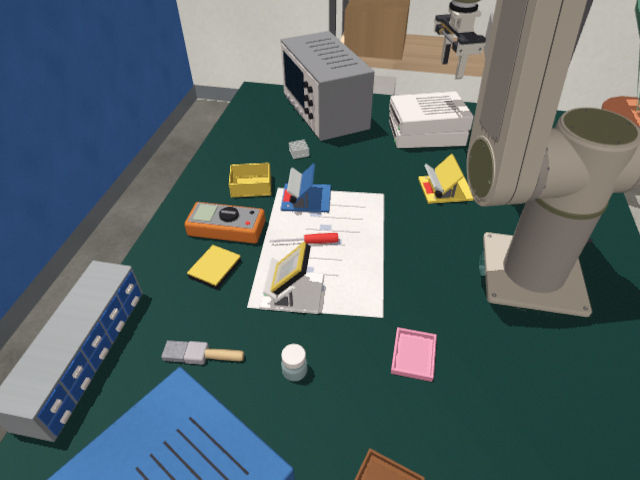

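The top view shows the white stand with its yellow-rimmed carrier at (296,240) and the blue stand at (411,222). The look-alikes are the yellow stand (460,357), the pink carrier (257,338), the brown carrier (163,328) and the spare carrier lying flat at (308,171). I'll confirm this in an enlarged crop and measure from the point cloud.

Run:
```python
from h import *
im=cv2.imread('pics/top0.png'); a=cv2.resize(im[190:290,265:445],None,fx=4,fy=4,interpolation=2)
im2=cv2.imread('pics/side0.png'); b=cv2.resize(im2[150:330,250:390],None,fx=2,fy=2,interpolation=2)
c=np.zeros((400,740,3),np.uint8)
c[:400,:720]=a; cv2.imwrite('pics/crop0.png',c)
P=[cloud('top',np.load('pics/top0.npy')),cloud('side',np.load('pics/side0.npy'))]
I=[im[:,:,::-1],im2[:,:,::-1]]
pts=np.concatenate([p.reshape(-1,3) for p in P]); col=np.concatenate([i.reshape(-1,3) for i in I])
hsv=cv2.cvtColor(col[None].copy(),cv2.COLOR_RGB2HSV)[0]
np.savez('pics/pts.npz',pts=pts,col=col,hsv=hsv,src=np.repeat([0,1],480*640))
for n,uv in dict(car=(296,232),gray=(294,252),bluefoot=(412,238),blueback=(411,212),spare=(308,171),jar=(228,255),sd=(357,246)).items():
    print(n,P[0][uv[1],uv[0]].round(3))
# blue stand
m=(abs(hsv[:,0].astype(int)-108)<14)&(hsv[:,1]>100)&(pts[:,2]<0.2)&(pts[:,2]>-.01)
q=P[0][222,411]; m&=np.hypot(pts[:,0]-q[0],pts[:,1]-q[1])<.15
for s in (0,1):
    mm=m&(np.repeat([0,1],480*640)==s); z=pts[mm][:,2]; print(s,mm.sum(),np.histogram(z,bins=np.arange(-.01,.12,.01))[0])
    f=pts[mm&(pts[:,2]<.02)]; 
    if len(f)>20: print('foot',cv2.minAreaRect(f[:,:2].astype(np.float32)*1000), f[:,2].mean())
```

```text
car [0.535 0.159 0.104]
gray [0.498 0.171 0.007]
bluefoot [ 0.534 -0.166  0.005]
blueback [ 0.6   -0.159  0.046]
spare [0.733 0.13  0.021]
jar [0.483 0.347 0.06 ]
sd [ 0.509 -0.007  0.027]
0 1229 [ 21 460 382   5   6   8  65  91  91 100   0   0]
foot ((583.55126953125, -172.8849334716797), (138.54396057128906, 127.93576049804688), 6.739390850067139) 0.009369360147977976
1 1084 [ 24 511 241   0   7  17  67  76  68  73   0   0]
foot ((586.1450805664062, -199.84823608398438), (131.15928649902344, 193.221435546875), 10.476933479309082) 0.008554623701100213
```

View pics/crop0.png

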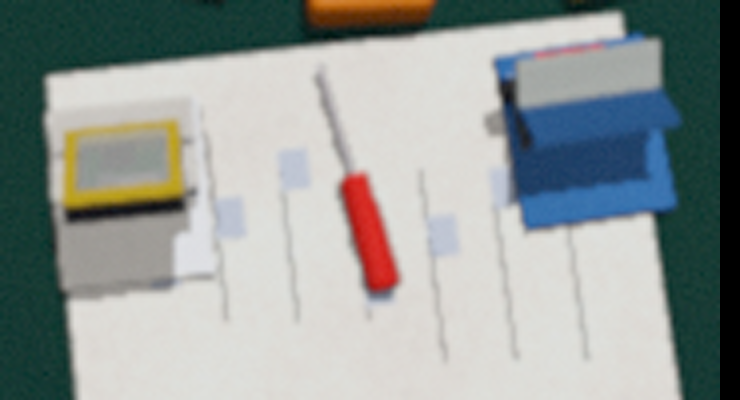

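The crop shows the clear-lidded, yellow-rimmed carrier on the white stand (≈(125,165) in the crop). The blue stand with its grey ledge is at (590,110). These match the description, so now I'll fit the poses.

```bash
cat > fit.py <<'E'
from h import *
D=np.load('pics/pts.npz'); pts,hsv,src=D['pts'],D['hsv'].astype(int),D['src']
def near(c,r): return np.hypot(pts[:,0]-c[0],pts[:,1]-c[1])<r
yel=(abs(hsv[:,0]-26)<7)&(hsv[:,1]>120)&(hsv[:,2]>80)
blu=(abs(hsv[:,0]-108)<14)&(hsv[:,1]>90)
def inplane(X,lab):
    c=np.median(X,0)
    for _ in range(5):
        n=np.linalg.svd(X-X.mean(0),full_matrices=False)[2][2]; d=(X-X.mean(0))@n; X=X[abs(d)<max(.002,1.5*d.std())]
    n*=np.sign(n[2]); yaw=np.arctan2(n[1],n[0])
    print(lab,len(X),'slope',np.degrees(np.arccos(n[2])).round(1),'yaw_n',np.degrees(yaw).round(1),end=' ')
    y=np.array([-np.sin(yaw),np.cos(yaw),0]); u=np.cross(n,y)*1; u*=np.sign(u[2]); 
    c,wh,a=cv2.minAreaRect(np.c_[X@y,X@u].astype(np.float32)*1000)
    print('rect',np.round(wh,1),round(a,1),'centre',(y*c[0]/1000+u*c[1]/1000+n*(X.mean(0)@n)).round(4),'pct y',(np.percentile(X@y,[1,99])).round(4),'u',np.percentile(X@u,[1,99]).round(4),'y',y.round(3),'u',u.round(3))
for s in (0,1):
    inplane(pts[(src==s)&yel&near((.535,.159),.08)&(pts[:,2]>.04)],f'lid{s}')
    m=(src==s)&blu&near((.58,-.17),.12)&(pts[:,2]>.045)&(pts[:,2]<.12); inplane(pts[m],f'back{s}')
    g=(src==s)&(hsv[:,1]<60)&near((.62,-.155),.09)&(pts[:,2]>.03)&(pts[:,2]<.1)
    inplane(pts[g],f'ledge{s}')
    f=pts[(src==s)&blu&near((.58,-.17),.10)&(pts[:,2]<.016)&(pts[:,2]>.006)]
    c,wh,a=cv2.minAreaRect(f[:,:2].astype(np.float32)*1000); print('foot',np.round(c),np.round(wh),round(a,1))
E
python3 fit.py
```

```text
lid0 107 slope 47.9 yaw_n 4.3 rect [76.7 95.9] 1.4 centre [0.544  0.1621 0.0905] pct y [0.0826 0.1591] u [-0.3503 -0.2575] y [-0.076  0.997  0.   ] u [-0.668 -0.051  0.742]
back0 269 slope 49.4 yaw_n 8.3 rect [ 51.8 101.7] 87.2 centre [ 0.5762 -0.164   0.0695] pct y [-0.2956 -0.1961] u [-0.3271 -0.2789] y [-0.144  0.99   0.   ] u [-0.643 -0.094  0.76 ]
ledge0 267 slope 40.0 yaw_n -173.2 rect [107.5  37.3] 0.8 centre [ 0.6081 -0.1552  0.0578] pct y [0.1808 0.2792] u [0.4674 0.5033] y [ 0.118 -0.993  0.   ] u [0.761 0.09  0.643]
foot [ 579. -163.] [129. 111.] 9.4
lid1 229 slope 49.7 yaw_n 5.6 rect [99.1 82.1] 89.4 centre [0.5465 0.1637 0.0867] pct y [0.0701 0.1509] u [-0.3448 -0.2468] y [-0.097  0.995  0.   ] u [-0.644 -0.063  0.763]
back1 252 slope 49.5 yaw_n 8.2 rect [ 51.2 104.5] 89.6 centre [ 0.5784 -0.1613  0.0661] pct y [-0.2932 -0.1916] u [-0.3296 -0.2811] y [-0.143  0.99   0.   ] u [-0.642 -0.093  0.761]
ledge1 240 slope 39.5 yaw_n -172.1 rect [114.5  59. ] 15.7 centre [ 0.6074 -0.1544  0.0565] pct y [0.1882 0.2902] u [0.4512 0.5024] y [ 0.137 -0.991  0.   ] u [0.765 0.106 0.636]
foot [ 579. -161.] [129. 112.] 8.5
```

```bash
cat >> h.py <<'E'
def frame(yaw_deg):
    c,s=np.cos(np.radians(yaw_deg)),np.sin(np.radians(yaw_deg))
    return np.array([.766*c,.766*s,.643]),np.array([-.643*c,-.643*s,.766]),np.array([-s,c,0])
def tool(n,u,sgn=1,alpha=0):   # tool y=sgn*n, z = -u turned alpha about n
    z=R.from_rotvec(n*alpha).apply(-u); y=sgn*n; return np.c_[np.cross(y,z),y,z]
def plan(p0,R0,p1,R1,n,warp=None):
    t=np.linspace(0,1,n+1); w=R.from_matrix(R0.T@R1).as_rotvec(); out=[]
    for a,b in zip(t[:-1],t[1:]):
        Ra=R0@R.from_rotvec(w*a).as_matrix(); d=Ra.T@((p1-p0)*(b-a))*1000
        out.append((np.round(d).astype(int).tolist(),np.round(w*(b-a),3).tolist()))
    for o in out: print(*o)
def cur():
    s=robot.read_state(); return s['tool_pos'],R.from_rotvec(s['orientation']).as_matrix(),s
nw,uw,yw=frame(5.4); Ew=np.array([.506,.159,.119])
nb,ub,yb=frame(8.5); Cb=np.array([.579,-.162,0])+np.array([np.cos(np.radians(8.5)),np.sin(np.radians(8.5)),0])*.030+[0,0,.035]
E
python3 - <<'E'
from h import *
p,Rm,s=cur(); T=tool(nw,uw); print(np.linalg.det(T))
tgt=Ew+.09*uw
print(tgt); 
Ti=Rm@R.from_rotvec(R.from_matrix(Rm.T@T).as_rotvec()/2).as_matrix()
mid=np.array([.42,-.2,.33])
plan(p,Rm,mid,Ti,10); plan(mid,Ti,tgt,T,10)
E
```

```text
1.000410042025
[0.44838683 0.15355395 0.18794   ]
[31, -25, -11] [-0.03, 0.022, -0.061]
[33, -23, -11] [-0.03, 0.022, -0.061]
[34, -21, -11] [-0.03, 0.022, -0.061]
[36, -18, -11] [-0.03, 0.022, -0.061]
[37, -16, -11] [-0.03, 0.022, -0.061]
[38, -13, -10] [-0.03, 0.022, -0.061]
[39, -10, -10] [-0.03, 0.022, -0.061]
[40, -8, -9] [-0.03, 0.022, -0.061]
[40, -5, -8] [-0.03, 0.022, -0.061]
[41, -2, -8] [-0.03, 0.022, -0.061]
[30, -21, 11] [-0.03, 0.022, -0.061]
[31, -19, 11] [-0.03, 0.022, -0.061]
[32, -18, 12] [-0.03, 0.022, -0.061]
[33, -16, 12] [-0.03, 0.022, -0.061]
[33, -15, 12] [-0.03, 0.022, -0.061]
[34, -13, 12] [-0.03, 0.022, -0.061]
[34, -11, 13] [-0.03, 0.022, -0.061]
[35, -10, 13] [-0.03, 0.022, -0.061]
[35, -8, 14] [-0.03, 0.022, -0.061]
[35, -6, 14] [-0.03, 0.022, -0.061]
```

```bash
python3 -m pendant '[{"translation":[31,-25,-11],"twist":[-0.03,0.022,-0.061],"grip":1},{"translation":[33,-23,-11],"twist":[-0.03,0.022,-0.061],"grip":1},{"translation":[34,-21,-11],"twist":[-0.03,0.022,-0.061],"grip":1},{"translation":[36,-18,-11],"twist":[-0.03,0.022,-0.061],"grip":1},{"translation":[37,-16,-11],"twist":[-0.03,0.022,-0.061],"grip":1},{"translation":[38,-13,-10],"twist":[-0.03,0.022,-0.061],"grip":1},{"translation":[39,-10,-10],"twist":[-0.03,0.022,-0.061],"grip":1},{"translation":[40,-8,-9],"twist":[-0.03,0.022,-0.061],"grip":1},{"translation":[40,-5,-8],"twist":[-0.03,0.022,-0.061],"grip":1},{"translation":[41,-2,-8],"twist":[-0.03,0.022,-0.061],"grip":1}]' | tee -a log.txt; python3 -c "
from h import *
p,Rm,s=cur(); np.set_printoptions(precision=4,suppress=True); print(s['q'].tolist(),p)
T=tool(nw,uw); plan(p,Rm,Ew+.09*uw,T,10)"
```

```text
t: 1.1
tool_pos: [0.4187, -0.1875, 0.3249]
orientation: [2.506, 1.41, 0.409]
force: [1.0, -0.7, 0.5]
opening: 0.0927
[-0.6733503863605496, -0.6679729516899068, 2.003471062217759, 0.16926114164320666, 1.478118092663349, -0.11498693631193056] [ 0.4187 -0.1875  0.3249]
[29, -20, 12] [-0.03, 0.02, -0.06]
[30, -18, 12] [-0.03, 0.02, -0.06]
[31, -17, 12] [-0.03, 0.02, -0.06]
[31, -15, 12] [-0.03, 0.02, -0.06]
[32, -14, 12] [-0.03, 0.02, -0.06]
[33, -12, 12] [-0.03, 0.02, -0.06]
[33, -10, 13] [-0.03, 0.02, -0.06]
[33, -9, 13] [-0.03, 0.02, -0.06]
[34, -7, 13] [-0.03, 0.02, -0.06]
[34, -6, 14] [-0.03, 0.02, -0.06]
```

```bash
python3 -m pendant '[{"translation":[29,-20,12],"twist":[-0.03,0.02,-0.06],"grip":1},{"translation":[30,-18,12],"twist":[-0.03,0.02,-0.06],"grip":1},{"translation":[31,-17,12],"twist":[-0.03,0.02,-0.06],"grip":1},{"translation":[31,-15,12],"twist":[-0.03,0.02,-0.06],"grip":1},{"translation":[32,-14,12],"twist":[-0.03,0.02,-0.06],"grip":1},{"translation":[33,-12,12],"twist":[-0.03,0.02,-0.06],"grip":1},{"translation":[33,-10,13],"twist":[-0.03,0.02,-0.06],"grip":1},{"translation":[33,-9,13],"twist":[-0.03,0.02,-0.06],"grip":1},{"translation":[34,-7,13],"twist":[-0.03,0.02,-0.06],"grip":1},{"translation":[34,-6,14],"twist":[-0.03,0.02,-0.06],"grip":1}]' | tee -a log.txt; python3 -c "
from h import *
p,Rm,s=cur(); np.set_printoptions(precision=4,suppress=True); print(s['q'].tolist(),p.tolist(),s['orientation'].tolist())
T=tool(nw,uw); print('tgt',Ew+.09*uw); plan(p,Rm,Ew+.06*uw,T,5)"
```

```text
t: 2.1
tool_pos: [0.479, 0.1668, 0.1813]
orientation: [1.727, 1.954, 0.68]
force: [0.7, 0.2, 0.1]
opening: 0.0929
[0.33701267545146424, -0.8285264372749434, 2.453753063770832, -0.1830378666749787, 0.8620184518199554, 0.2861581526621087] [0.47900607067674983, 0.16681973383784313, 0.18127029516568777] [1.7270935598104102, 1.9537677428850087, 0.6800167250218672]
tgt [0.4484 0.1536 0.1879]
[-2, -4, 1] [-0.005, -0.003, 0.005]
[-2, -4, 1] [-0.005, -0.003, 0.005]
[-2, -4, 1] [-0.005, -0.003, 0.005]
[-2, -4, 1] [-0.005, -0.003, 0.005]
[-2, -4, 1] [-0.005, -0.003, 0.005]
```

```bash
cat > kin.py <<'E'
from h import *
from scipy.optimize import least_squares
ry=lambda a:R.from_euler('y',a); rz=lambda a:R.from_euler('z',a)
def fk(q,k,S=(1,1,1,0)):
    a1,d1,a2,a3,d4,L=k; B=rz(q[0])
    p=np.array([a1,0,d1])+ry(q[1]).apply([0,0,a2])+ry(q[1]+q[2]).apply([a3,0,d4])
    W=ry(q[1]+q[2])*rz(S[0]*q[3])*ry(q[4])*rz(S[1]*q[5]+S[3])
    return B.apply(p+W.apply([0,0,L])),(B*W).as_matrix()
DATA=[([-1.2623795,.131094585,1.48914177,1.2e-6,1.52301027,-.0854055787],[.23009644,-.55357826,.21770272],[-3.07927105,-.614303147,.000287]),
([-0.6733503863605496,-0.6679729516899068,2.003471062217759,0.16926114164320666,1.478118092663349,-0.11498693631193056],[.4187,-.1875,.3249],[2.506,1.41,.409]),
([0.33701267545146424,-0.8285264372749434,2.453753063770832,-0.1830378666749787,0.8620184518199554,0.2861581526621087],[0.47900607067674983,0.16681973383784313,0.18127029516568777],[1.7270935598104102,1.9537677428850087,0.6800167250218672])]
E
python3 - <<'E'
from kin import *
import itertools
best=min(((sum(np.linalg.norm(fk(q,[0]*6,(s4,s6,1,o))[1]-R.from_rotvec(r).as_matrix()) for q,p,r in DATA),s4,s6,o) for s4 in(1,-1) for s6 in (1,-1) for o in (0,np.pi/2,np.pi,-np.pi/2)))
print(best); S=(best[1],best[2],1,best[3])
f=lambda k:np.concatenate([(fk(q,k,S)[0]-p)*1000 for q,p,r in DATA])
r=least_squares(lambda k:np.concatenate([f(k),(k-[0.1,.4,.45,0,.45,.25])*.02]),[0.1,.4,.45,0,.45,.25]); print(r.x.round(4),f(r.x).round(2))
E
```

```text
(np.float64(0.0006650142674529655), 1, 1, 1.5707963267948966)
[-0.0082  0.3521  0.3915  0.0854  0.5599  0.4096] [-4.879e+01 -1.553e+01  3.000e-02 -2.858e+01 -3.583e+01 -0.000e+00
  1.841e+01 -5.250e+01 -3.000e-02]
```

Run:
```python
from kin import *
S=(1,1,1,np.pi/2)
def fk2(q,k):
    p,Rm=fk(q,k[:6],S); return p+rz(q[0]).apply([0,k[6],0]),Rm
x0=np.array([0.1,.4,.45,0,.45,.25,0])
f=lambda k:np.concatenate([(fk2(q,k)[0]-p)*1000 for q,p,r in DATA])
r=least_squares(lambda k:np.concatenate([f(k),(k-x0)*1]),x0); print(r.x.round(4),f(r.x).round(2))
```

```text
[-1.000e-04  3.182e-01  3.691e-01  6.170e-02  5.535e-01  3.775e-01
  5.120e-02] [ 0.01  0.    0.   -0.   -0.   -0.    0.   -0.    0.  ]
```

```bash
cat >> kin.py <<'E'
S=(1,1,1,np.pi/2)
LO=np.array([-2.96,-.89,.02,-1.34,0,-2.66]);HI=np.array([2.96,2.26,2.5,4.48,2.73,2.66])
x0=np.array([0.1,.4,.45,0,.45,.25,0])
def fk2(q,k):
    p,Rm=fk(q,k[:6],S); return p+rz(q[0]).apply([0,k[6],0]),Rm
f=lambda k:np.concatenate([(fk2(q,k)[0]-p)*1000 for q,p,r in DATA])
K=least_squares(lambda k:np.concatenate([f(k),(k-x0)*1]),x0).x
def ik(p,T,q0=None,n=12,seed=0):
    g=np.random.default_rng(seed); best=None
    for i in range(n):
        s=q0 if (q0 is not None and i==0) else np.r_[np.arctan2(p[1],p[0])+g.uniform(-.3,.3),g.uniform([-.85,1.2,-1.3,.1,-2.5],[.6,2.45,4.4,2,2.5])]
        r=least_squares(lambda q:np.r_[(fk2(q,K)[0]-p)*1000,R.from_matrix(T.T@fk2(q,K)[1]).as_rotvec()*200],np.clip(s,LO+.001,HI-.001),bounds=(LO,HI),max_nfev=60)
        e=fk2(r.x,K); c=(np.linalg.norm(e[0]-p)*1000,np.degrees(R.from_matrix(T.T@e[1]).magnitude()))
        if best is None or sum(c)<sum(best[1])-.05: best=(r.x,c)
        if sum(best[1])<.1: break
    return best
E
python3 - <<'E'
from kin import *
np.set_printoptions(precision=2,suppress=True)
def go(l,p,T): q,c=ik(p,T); print(l,q,np.round(c,1))
for a in (0,.35,-.35,.7,-.7):
    for d in (.028,-.04): go(f'white a{a} d{d}',Ew-d*uw,tool(nw,uw,1,a))
    for s in (1,-1):
      for h in (.0,.017): go(f'  blue s{s} a{a} h{h}',Cb+(h+.072)*ub+.01*nb,tool(nb,ub,s,a))
E
```

```text
white a0 d0.028 [ 0.29 -0.53  2.46 -0.25  0.54  0.36] [0. 0.]
white a0 d-0.04 [ 0.33 -0.8   2.5  -0.22  0.79  0.34] [1.9 1. ]
  blue s1 a0 h0.0 [-0.68 -0.26  2.26  0.75  0.77 -1.28] [0. 0.]
  blue s1 a0 h0.017 [-0.7  -0.31  2.28  0.73  0.81 -1.26] [0. 0.]
  blue s-1 a0 h0.0 [-0.68 -0.26  2.26  0.75  0.77  1.86] [0. 0.]
  blue s-1 a0 h0.017 [-0.7  -0.31  2.28  0.73  0.81  1.88] [0. 0.]
white a0.35 d0.028 [-0.13 -0.51  2.48  0.79  0.72 -0.84] [0. 0.]
white a0.35 d-0.04 [-0.16 -0.77  2.5   0.63  0.96 -0.65] [5.1 2.7]
  blue s1 a0.35 h0.0 [-0.83  0.08  1.99  0.85  1.17 -1.5 ] [0. 0.]
  blue s1 a0.35 h0.017 [-0.85  0.04  2.01  0.84  1.2  -1.49] [0. 0.]
  blue s-1 a0.35 h0.0 [-0.83  0.08  1.99  0.85  1.17  1.64] [0. 0.]
  blue s-1 a0.35 h0.017 [-0.85  0.04  2.01  0.84  1.2   1.65] [0. 0.]
white a-0.35 d0.028 [ 0.62 -0.2   2.25 -0.9   0.87  1.19] [0. 0.]
white a-0.35 d-0.04 [ 0.69 -0.42  2.32 -0.82  1.02  1.08] [0. 0.]
  blue s1 a-0.35 h0.0 [-0.36 -0.41  2.41 -0.01  0.37 -0.37] [0. 0.]
  blue s1 a-0.35 h0.017 [-0.38 -0.48  2.44  0.02  0.42 -0.41] [0. 0.]
  blue s-1 a-0.35 h0.0 [-0.39 -0.41 
[... 207 characters left out ...]
 1.01  1.26 -1.22] [0. 0.]
  blue s1 a0.7 h0.0 [-0.88  0.44  1.67  0.85  1.53 -1.56] [0. 0.]
  blue s1 a0.7 h0.017 [-0.9   0.4   1.68  0.85  1.55 -1.55] [0. 0.]
  blue s-1 a0.7 h0.0 [-0.88  0.44  1.67  0.85  1.53  1.58] [0. 0.]
  blue s-1 a0.7 h0.017 [-0.9   0.4   1.68  0.85  1.55  1.59] [0. 0.]
white a-0.7 d0.028 [ 0.78  0.2   1.97 -1.02  1.26  1.43] [0. 0.]
white a-0.7 d-0.04 [ 0.84  0.02  2.04 -0.97  1.36  1.37] [0. 0.]
  blue s1 a-0.7 h0.0 [-0.   -0.2   2.36 -1.3   0.62  1.1 ] [0. 0.]
  blue s1 a-0.7 h0.017 [-0.01 -0.27  2.39 -1.24  0.63  1.03] [0. 0.]
  blue s-1 a-0.7 h0.0 [-0.   -0.2   2.36 -1.3   0.62 -2.04] [0. 0.]
  blue s-1 a-0.7 h0.017 [-0.01 -0.27  2.39 -1.24  0.63 -2.12] [0. 0.]
```

```bash
python3 -c "
from kin import *
p,Rm,s=cur(); T=tool(nw,uw); a=Ew+.045*uw; plan(p,Rm,a,T,3); print(); plan(a,T,Ew-.028*uw,T,5); print(ik(a,T))"
```

```text
[-3, -7, 7] [-0.008, -0.004, 0.008]
[-3, -7, 7] [-0.008, -0.004, 0.008]
[-3, -7, 7] [-0.008, -0.004, 0.008]

[0, 0, 15] [-0.0, 0.0, -0.0]
[0, 0, 15] [-0.0, 0.0, -0.0]
[0, 0, 15] [-0.0, 0.0, -0.0]
[0, 0, 15] [-0.0, 0.0, -0.0]
[0, 0, 15] [-0.0, 0.0, -0.0]
(array([ 0.33195639, -0.81776781,  2.5       , -0.21690996,  0.80608367,
        0.3378356 ]), (np.float64(2.089846449535867), np.float64(1.1095639983871632)))
```

```bash
python3 -m pendant '[{"translation":[-3,-7,7],"twist":[-0.008,-0.004,0.008],"grip":1},{"translation":[-3,-7,7],"twist":[-0.008,-0.004,0.008],"grip":1},{"translation":[-3,-7,7],"twist":[-0.008,-0.004,0.008],"grip":1},{"translation":[0,0,12],"twist":[0,0,0],"grip":1},{"translation":[0,0,12],"twist":[0,0,0],"grip":1},{"translation":[0,0,10],"twist":[0,0,0],"grip":1},{"translation":[0,0,10],"twist":[0,0,0],"grip":1},{"translation":[0,0,6],"twist":[0,0,0],"grip":1},{"translation":[0,0,0],"twist":[0,0,0],"grip":1},{"translation":[0,0,0],"twist":[0,0,0],"grip":1}]' | tee -a log.txt; python3 -c "
from kin import *
p,Rm,s=cur();print(s['q'].tolist(),p.tolist(),s['orientation'].tolist())
T=tool(nw,uw); plan(p,Rm,Ew-.028*uw,T,1)
snap('side','side1'); im=cv2.imread('pics/side1.png'); cv2.imwrite('pics/s1c.png',cv2.resize(im[180:340,220:400],None,fx=4,fy=3.7))
"
```

```text
t: 3.1
tool_pos: [0.5178, 0.1587, 0.1126]
orientation: [1.756, 1.904, 0.682]
force: [0.3, 0.0, 0.2]
opening: 0.0926
[0.3005410408772018, -0.5828410452722426, 2.4536629286548908, -0.24804992715163118, 0.6079919132157569, 0.3748925075287707] [0.5177655904988197, 0.15865365062715797, 0.11262034791944207] [1.7555261026831093, 1.9037722580717087, 0.6818720845772863]
[2, -5, 16] [-0.009, 0.01, -0.01]
```

View pics/s1c.png

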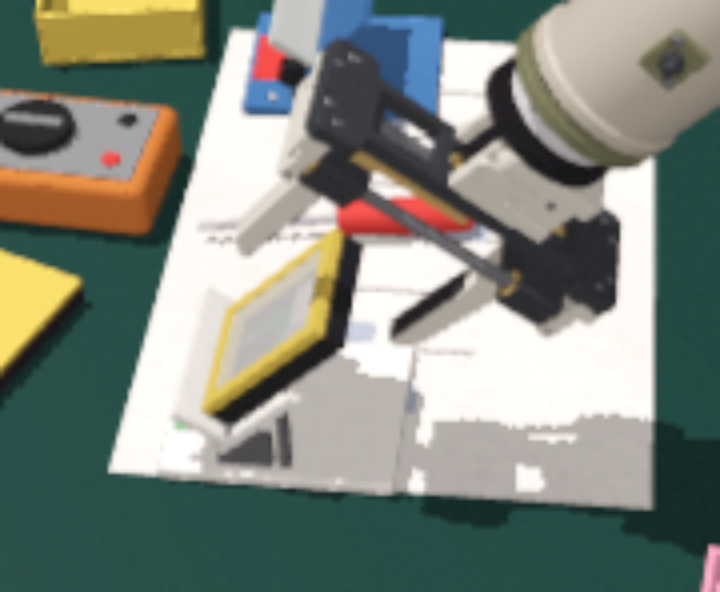

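The fingers straddle the carrier's upper edge, centred and parallel to it. I'll go in the last 16 mm and close.

```bash
python3 -m pendant '[{"translation":[1,-3,8],"twist":[-0.005,0.005,-0.005],"grip":1},{"translation":[1,-2,8],"twist":[-0.004,0.005,-0.005],"grip":1},{"translation":[0,0,0],"twist":[0,0,0],"grip":1},{"translation":[0,0,0],"twist":[0,0,0],"grip":-0.2},{"translation":[0,0,0],"twist":[0,0,0],"grip":-0.4},{"translation":[0,0,0],"twist":[0,0,0],"grip":-0.5},{"translation":[0,0,0],"twist":[0,0,0],"grip":-0.5},{"translation":[0,0,0],"twist":[0,0,0],"grip":-0.5},{"translation":[0,0,0],"twist":[0,0,0],"grip":-0.5},{"translation":[0,0,0],"twist":[0,0,0],"grip":-0.5}]' 20 | tee -a log.txt; python3 -c "
from kin import *
p,Rm,s=cur();print(s['q'].tolist(),p.tolist(),s['orientation'].tolist(),s['wrist_torque'],s['opening'])
T=tool(nw,uw); plan(p,Rm,Ew-.028*uw,T,1)
"
```

```text
t: 4.15
tool_pos: [0.5258, 0.1617, 0.1027]
orientation: [1.736, 1.907, 0.704]
force: [-0.3, -1.0, -0.2]
opening: 0.0418
[0.29261941452837414, -0.5420341014405999, 2.4564046856171657, -0.24799786634948714, 0.5444703687741839, 0.3659595621239328] [0.5257519831007016, 0.1617441041257367, 0.10266420379493064] [1.735875914826878, 1.9065180861543898, 0.7036231017843015] [-0.05418052  0.22908828 -0.00501702] 0.04176944148914653
[-1, -5, 3] [0.008, -0.001, -0.001]
```

```bash
python3 -m pendant '[{"translation":[-1,-5,3],"twist":[0.008,0,0],"grip":-0.1},{"translation":[0,0,0],"twist":[0,0,0],"grip":-0.1},{"translation":[0,0,0],"twist":[0,0,0],"grip":-0.1},{"translation":[0,0,0],"twist":[0,0,0],"grip":-0.5},{"translation":[0,0,0],"twist":[0,0,0],"grip":-0.6},{"translation":[0,0,0],"twist":[0,0,0],"grip":-0.8},{"translation":[0,0,0],"twist":[0,0,0],"grip":-1},{"translation":[0,0,0],"twist":[0,0,0],"grip":-1},{"translation":[0,0,0],"twist":[0,0,0],"grip":-1},{"translation":[0,0,0],"twist":[0,0,0],"grip":-1}]' 20 | tee -a log.txt; python3 -c "
from kin import *
p,Rm,s=cur();print(s['q'].tolist(),p.tolist(),s['orientation'].tolist(),s['wrist_torque'],s['opening'])
T=tool(nw,uw); plan(p,Rm,Ew-.028*uw,T,1)
snap('side','side2'); im=cv2.imread('pics/side2.png'); cv2.imwrite('pics/s2c.png',cv2.resize(im[180:340,220:400],None,fx=4,fy=3.7))
"
```

```text
t: 5.15
tool_pos: [0.5247, 0.1605, 0.0976]
orientation: [1.74, 1.911, 0.698]
force: [2.0, 0.0, -1.0]
opening: 0.0199
[0.2884894649048442, -0.5329186442771445, 2.457588765140894, -0.2423832552050698, 0.5398793913316133, 0.3594759959001596] [0.5246893367878238, 0.16054154750306548, 0.0975804403113252] [1.74021120800278, 1.9110174740092458, 0.6980899213116302] [-0.00269703 -0.0326516  -0.02662514] 0.01990484221390512
[0, -1, 0] [0.001, -0.001, -0.001]
```

View pics/s2c.png

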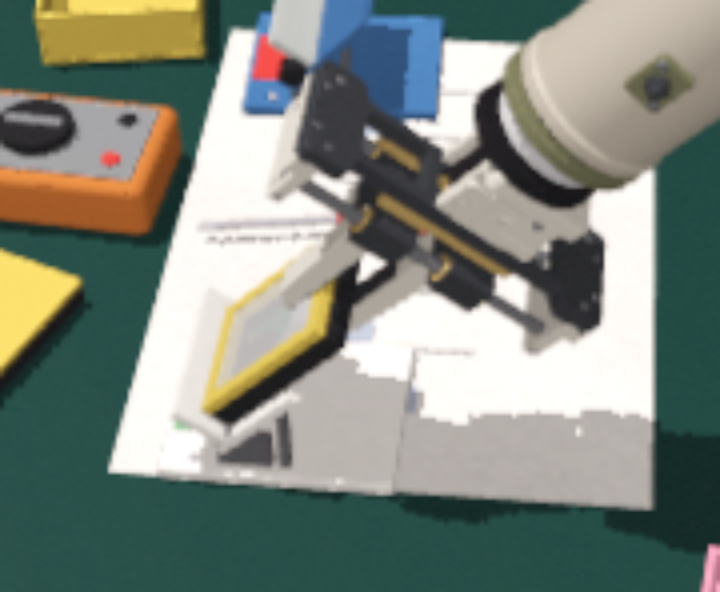

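```bash
cat >> kin.py <<'E'
DATA+=[([0.3005410408772018,-0.5828410452722426,2.4536629286548908,-0.24804992715163118,0.6079919132157569,0.3748925075287707],[0.5177655904988197,0.15865365062715797,0.11262034791944207],0),([0.2884894649048442,-0.5329186442771445,2.457588765140894,-0.2423832552050698,0.5398793913316133,0.3594759959001596],[0.5246893367878238,0.16054154750306548,0.0975804403113252],0)]
K=least_squares(lambda k:np.concatenate([f(k),(k-x0)*1]),x0).x
def mid(Ta,Tb,fr):  # rotate positively about tool z
    w=R.from_matrix(Ta.T@Tb).as_rotvec()
    if w[2]<0: w=w*(1-2*np.pi/np.linalg.norm(w))
    return Ta@R.from_rotvec(w*fr).as_matrix()
Tw=tool(nw,uw); Tb=tool(nb,ub,-1)
E
python3 - <<'E'
from kin import *
np.set_printoptions(precision=2,suppress=True)
print(K.round(4),abs(f(K)).max())
p,Rm,s=cur(); q=s['q']
A=p+.03*uw; B1=np.array([.545,.12,.20]);B=np.array([.56,0,.24]);B2=np.array([.57,-.10,.23])
C=Cb+(.020+.072+.03)*ub+.01*nb; print('C',C)
Dp=Cb+(.017+.072)*ub+.01*nb
for P,fr in ((A,0),(A*.5+B1*.5,.1),(B1,.2),(B*.5+B1*.5,.35),(B,.5),(B*.5+B2*.5,.65),(B2,.8),(C,1),(Dp,1)):
    q,c=ik(P,mid(Tw,Tb,fr),q); Z=mid(Tw,Tb,fr); print(P,q,np.round(c,1),'z',Z[:,2],'carrier bottom',(P+Z[:,2]*.072)[2]-.04*abs(Z[2,0])-.01*abs(Z[2,1]))
E
```

```text
[-0.    0.32  0.37  0.06  0.55  0.38  0.05] 0.006524401515856093
C [ 0.54 -0.17  0.13]
[0.51 0.16 0.12] [ 0.3  -0.66  2.49 -0.22  0.64  0.34] [0. 0.] z [ 0.64  0.06 -0.77] carrier bottom 0.0590079992790706
[0.53 0.14 0.16] [ 0.22 -0.68  2.42 -0.12  0.71  0.5 ] [0. 0.] z [ 0.64  0.06 -0.77] carrier bottom 0.09099539743802132
[0.55 0.12 0.2 ] [ 0.14 -0.66  2.34 -0.04  0.78  0.69] [0. 0.] z [ 0.63  0.06 -0.77] carrier bottom 0.12438405838362827
[0.55 0.06 0.22] [-0.05 -0.69  2.32  0.14  0.85  0.88] [0. 0.] z [ 0.63  0.07 -0.78] carrier bottom 0.1388032452677443
[0.56 0.   0.24] [-0.25 -0.68  2.27  0.29  0.92  1.1 ] [0. 0.] z [ 0.63  0.08 -0.78] carrier bottom 0.158870474022595
[ 0.56 -0.05  0.23] [-0.4  -0.62  2.24  0.4   0.95  1.37] [0. 0.] z [ 0.63  0.08 -0.78] carrier bottom 0.1538032452677443
[ 0.57 -0.1   0.23] [-0.53 -0.54  2.21  0.5   0.97  1.67] [0. 0.] z [ 0.63  0.09 -0.77] carrier bottom 0.15438405838362823
[ 0.54 -0.17  0.13] [-0.74 -0.41  2.3   0.69  0.9   1.91] [0. 0.] z [ 0.64  0.1  -0.77] carrier bottom 0.07329999999999999
[ 0.56 -0.16  0.11] [-0.7  -0.31  2.28  0.73  0.81  1.88] [0. 0.] z [ 0.64  0.1  -0.77] carrier bottom 0.048022
```

```bash
python3 -m pendant '[{"translation":[0,0,0],"twist":[0,0,0],"grip":-1},{"translation":[0,0,0],"twist":[0,0,0],"grip":-1},{"translation":[0,0,-3],"twist":[0,0,0],"grip":-1},{"translation":[0,0,-4],"twist":[0,0,0],"grip":-1},{"translation":[0,0,-5],"twist":[0,0,0],"grip":-1},{"translation":[0,0,-6],"twist":[0,0,0],"grip":-1},{"translation":[0,1,-6],"twist":[0,0,0],"grip":-1},{"translation":[0,1,-5],"twist":[0,0,0],"grip":-1},{"translation":[0,1,-3],"twist":[0,0,0],"grip":-1},{"translation":[0,0,0],"twist":[0,0,0],"grip":-1}]' 35 | tee -a log.txt
python3 - <<'E'
from kin import *
p,Rm,s=cur(); print(s['opening'],s['q'].round(3))
B1=np.array([.545,.12,.20]);B=np.array([.56,0,.24])
plan(p,Rm,B1,mid(Tw,Tb,.12),10);
E
```

```text
t: 6.2
tool_pos: [0.5029, 0.1583, 0.1242]
orientation: [1.743, 1.914, 0.694]
force: [0.9, -0.1, -2.2]
opening: 0.0198
0.019759785762242216 [ 0.302 -0.681  2.491 -0.217  0.659  0.334]
[-4, 8, -3] [0.0, 0.0, 0.037]
[-4, 8, -3] [0.0, 0.0, 0.037]
[-4, 8, -3] [0.0, 0.0, 0.037]
[-3, 8, -3] [0.0, 0.0, 0.037]
[-3, 8, -3] [0.0, 0.0, 0.037]
[-3, 8, -3] [0.0, 0.0, 0.037]
[-2, 9, -3] [0.0, 0.0, 0.037]
[-2, 9, -3] [0.0, 0.0, 0.037]
[-2, 9, -3] [0.0, 0.0, 0.037]
[-1, 9, -3] [0.0, 0.0, 0.037]
```

```bash
python3 -m pendant '[{"translation":[-3,5,-2],"twist":[0,0,0],"grip":-1},{"translation":[-4,8,-3],"twist":[0,0,0],"grip":-1},{"translation":[-4,9,-3],"twist":[0,0,0.02],"grip":-1},{"translation":[-4,10,-3],"twist":[0,0,0.03],"grip":-1},{"translation":[-4,10,-3],"twist":[0,0,0.04],"grip":-1},{"translation":[-4,10,-4],"twist":[0,0,0.06],"grip":-1},{"translation":[-4,10,-4],"twist":[0,0,0.06],"grip":-1},{"translation":[-3,10,-4],"twist":[0,0,0.06],"grip":-1},{"translation":[-2,10,-4],"twist":[0,0,0.06],"grip":-1},{"translation":[-1,10,-3],"twist":[0,0,0.06],"grip":-1}]' 35 | tee -a log.txt
python3 - <<'E'
from kin import *
p,Rm,s=cur(); print(s['opening'],s['q'].round(3))
B=np.array([.56,0,.24])
Tm=mid(Rm,Tb,.45); plan(p,Rm,B,Tm,15)
E
```

```text
t: 7.2
tool_pos: [0.5581, 0.1136, 0.2122]
orientation: [2.169, 1.556, 0.833]
force: [-0.6, -0.5, -2.3]
opening: 0.0198
0.019769217629235204 [ 0.124 -0.634  2.298 -0.028  0.784  0.463]
[-7, 4, -2] [0.001, -0.0, 0.08]
[-6, 4, -2] [0.001, -0.0, 0.08]
[-6, 5, -2] [0.001, -0.0, 0.08]
[-6, 5, -2] [0.001, -0.0, 0.08]
[-5, 6, -2] [0.001, -0.0, 0.08]
[-5, 6, -2] [0.001, -0.0, 0.08]
[-4, 6, -2] [0.001, -0.0, 0.08]
[-4, 7, -2] [0.001, -0.0, 0.08]
[-3, 7, -2] [0.001, -0.0, 0.08]
[-2, 7, -2] [0.001, -0.0, 0.08]
[-2, 7, -2] [0.001, -0.0, 0.08]
[-1, 7, -2] [0.001, -0.0, 0.08]
[-1, 8, -2] [0.001, -0.0, 0.08]
[0, 8, -2] [0.001, -0.0, 0.08]
[1, 8, -2] [0.001, -0.0, 0.08]
```

```bash
python3 -m pendant '[{"translation":[-8,5,-3],"twist":[0,0,0.08],"grip":-1},{"translation":[-9,6,-3],"twist":[0,0,0.1],"grip":-1},{"translation":[-9,7,-3],"twist":[0,0,0.11],"grip":-1},{"translation":[-8,8,-3],"twist":[0,0,0.12],"grip":-1},{"translation":[-7,9,-3],"twist":[0,0,0.12],"grip":-1},{"translation":[-5,10,-3],"twist":[0,0,0.12],"grip":-1},{"translation":[-4,10,-3],"twist":[0,0,0.12],"grip":-1},{"translation":[-2,11,-2],"twist":[0,0,0.12],"grip":-1},{"translation":[-1,11,-2],"twist":[0,0,0.12],"grip":-1},{"translation":[0,11,-2],"twist":[0,0,0.12],"grip":-1}]' 35 | tee -a log.txt
python3 - <<'E'
from kin import *
p,Rm,s=cur(); print(s['opening'],s['q'].round(3))
Tm=mid(Rm,Tb,.999);print((R.from_matrix(Rm.T@Tb)).as_rotvec()); plan(p,Rm,np.array([.565,-.12,.22]),Tm,15)
E
```

```text
t: 8.2
tool_pos: [0.5656, -0.0052, 0.2527]
orientation: [-2.907, -0.069, -1.067]
force: [0.2, 0.3, -1.7]
opening: 0.0199
0.01986671975363133 [-0.242 -0.687  2.261  0.269  0.909  1.189]
[ 0.02482611 -0.03557468  1.48388086]
[-2, 8, 1] [0.002, -0.002, 0.099]
[-1, 8, 1] [0.002, -0.002, 0.099]
[0, 8, 1] [0.002, -0.002, 0.099]
[1, 8, 1] [0.002, -0.002, 0.099]
[1, 8, 1] [0.002, -0.002, 0.099]
[2, 8, 1] [0.002, -0.002, 0.099]
[3, 7, 1] [0.002, -0.002, 0.099]
[4, 7, 1] [0.002, -0.002, 0.099]
[4, 7, 1] [0.002, -0.002, 0.099]
[5, 6, 1] [0.002, -0.002, 0.099]
[6, 6, 1] [0.002, -0.002, 0.099]
[6, 5, 1] [0.002, -0.002, 0.099]
[7, 4, 1] [0.002, -0.002, 0.099]
[7, 4, 1] [0.002, -0.002, 0.099]
[7, 3, 1] [0.002, -0.002, 0.099]
```

```bash
python3 -m pendant '[{"translation":[-2,11,0],"twist":[0.003,-0.003,0.12],"grip":-1},{"translation":[-1,11,0],"twist":[0.003,-0.003,0.13],"grip":-1},{"translation":[1,11,0],"twist":[0.003,-0.003,0.13],"grip":-1},{"translation":[2,11,0],"twist":[0.003,-0.003,0.13],"grip":-1},{"translation":[3,11,0],"twist":[0.003,-0.003,0.13],"grip":-1},{"translation":[5,10,0],"twist":[0.003,-0.003,0.13],"grip":-1},{"translation":[6,9,0],"twist":[0.003,-0.003,0.13],"grip":-1},{"translation":[8,9,0],"twist":[0.003,-0.003,0.13],"grip":-1},{"translation":[9,8,0],"twist":[0.003,-0.003,0.13],"grip":-1},{"translation":[9,7,0],"twist":[0.002,-0.002,0.12],"grip":-1}]' 35 | tee -a log.txt
python3 - <<'E'
from kin import *
p,Rm,s=cur(); print(s['opening'],s['q'].round(3),p)
print((R.from_matrix(Rm.T@Tb)).as_rotvec())
snap('side','side3'); im=cv2.imread('pics/side3.png'); cv2.imwrite('pics/s3c.png',cv2.resize(im[90:270,230:430],None,fx=4,fy=3.3))
C=Cb+(.022+.072+.025)*ub+.012*nb; print('C',C); plan(p,Rm,C,Tb,10)
E
```

```text
t: 9.2
tool_pos: [0.5579, -0.13, 0.2436]
orientation: [-2.041, 1.54, -0.679]
force: [-0.6, 0.4, -1.2]
opening: 0.0202
0.02016131450698413 [-0.625 -0.569  2.21   0.558  1.015  2.058] [ 0.55790541 -0.12998655  0.2435958 ]
[-0.01509048 -0.01172827  0.13330707]
C [ 0.54208498 -0.16751699  0.13387   ]
[2, 9, 7] [-0.002, -0.001, 0.013]
[2, 9, 7] [-0.002, -0.001, 0.013]
[2, 9, 7] [-0.002, -0.001, 0.013]
[3, 9, 7] [-0.002, -0.001, 0.013]
[3, 9, 7] [-0.002, -0.001, 0.013]
[3, 9, 7] [-0.002, -0.001, 0.013]
[3, 9, 7] [-0.002, -0.001, 0.013]
[3, 9, 7] [-0.002, -0.001, 0.013]
[3, 9, 7] [-0.002, -0.001, 0.013]
[3, 9, 7] [-0.002, -0.001, 0.013]
```

View pics/s3c.png

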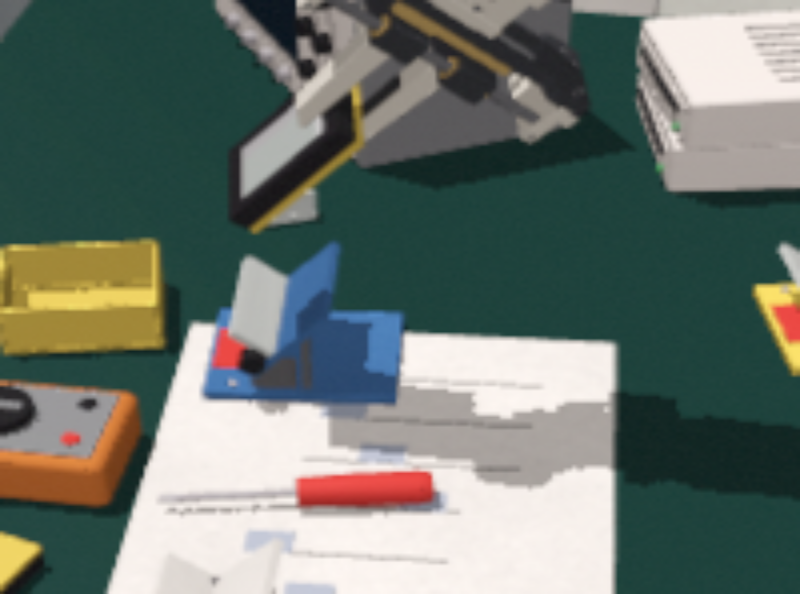

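The carrier is inverted and shut in the grip, black base up and yellow rim below, above the blue stand. I'll bring it down in front of the back.

```bash
python3 -m pendant '[{"translation":[2,7,5],"twist":[-0.003,-0.002,0.04],"grip":-1},{"translation":[3,9,7],"twist":[-0.003,-0.002,0.04],"grip":-1},{"translation":[3,9,7],"twist":[-0.003,-0.002,0.03],"grip":-1},{"translation":[3,9,7],"twist":[-0.003,-0.002,0.02],"grip":-1},{"translation":[3,9,7],"twist":[-0.002,-0.002,0],"grip":-1},{"translation":[3,9,7],"twist":[0,0,0],"grip":-1},{"translation":[3,8,7],"twist":[0,0,0],"grip":-1},{"translation":[2,7,6],"twist":[0,0,0],"grip":-1},{"translation":[2,5,5],"twist":[0,0,0],"grip":-1},{"translation":[0,0,0],"twist":[0,0,0],"grip":-1}]' 35 | tee -a log.txt
python3 - <<'E'
from kin import *
np.set_printoptions(precision=4,suppress=True)
p,Rm,s=cur(); print(s['opening'],s['q'].round(3),p)
print((R.from_matrix(Rm.T@Tb)).as_rotvec()); d=p-Cb; print('n,u,y',d@nb,d@ub,d@yb, s['force'], s['wrist_torque'])
C=Cb+(.022+.072+.015)*ub+.012*nb; plan(p,Rm,C,Tb,1)
E
```

```text
t: 10.25
tool_pos: [0.5438, -0.1639, 0.1464]
orientation: [-1.921, 1.672, -0.606]
force: [0.5, -0.1, -1.6]
opening: 0.02
0.02002101910918754 [-0.72  -0.428  2.291  0.673  0.901  1.957] [ 0.5438 -0.1639  0.1464]
[ 0.0001 -0.0037 -0.0088]
n,u,y 0.021764073306400174 0.1271774323926418 0.003327477430547853 [ 0.5206 -0.1091 -1.6189] [ 0.0585  0.605  -0.0164]
[3, 10, 18] [0.0, -0.004, -0.009]
```

```bash
cat > car.py <<'E'
from kin import *
np.set_printoptions(precision=1,suppress=True)
p,Rm,s=cur(); d=p-Cb; print('TCP n,u,y',np.array([d@nb,d@ub,d@yb])*1000)
for c in ('side','top'):
    im,dep=snap(c,f'{c}_c{s["t"]:.1f}'); X=(cloud(c,dep).reshape(-1,3)-Cb); ok=dep.ravel()>0
    N,U,Y=X@nb*1000,X@ub*1000,X@yb*1000
    for lab,(lo,hi) in dict(base=(d@nb*1000+3,d@nb*1000+17)).items():
        m=ok&(N>lo)&(N<hi)&(abs(Y)<60)&(U>d@ub*1000-85)&(U<d@ub*1000-8)
        print(c,lab,m.sum(),'n',np.percentile(N[m],[5,50,95]))
        for u0 in range(int(d@ub*1000)-80,int(d@ub*1000)-8,8):
            k=m&(U>=u0)&(U<u0+8)
            if k.sum()>5: print('  u',u0,k.sum(),'y',np.percentile(Y[k],[2,98]),'n',np.median(N[k]))
E
python3 car.py
```

```text
TCP n,u,y [ 21.8 127.2   3.3]
side base 308 n [26.4 31.3 33. ]
  u 47 10 y [-39.   40.9] n 31.11465462984533
  u 55 40 y [-38.4  43.7] n 31.431294618094743
  u 63 37 y [-33.3  42.8] n 31.055846373329576
  u 71 30 y [-37.1  42.2] n 31.35385643222913
  u 79 41 y [-36.1  43.5] n 31.474586276265995
  u 87 39 y [-38.4  44. ] n 31.347389497975346
  u 95 43 y [-36.8  44.1] n 31.20860067585113
  u 103 39 y [-35.6  43.5] n 31.13292457264938
  u 111 28 y [-14.3  42.4] n 31.062735911414464
top base 198 n [30.  32.4 34.1]
  u 55 40 y [-34.   40.2] n 32.5021334507278
  u 63 21 y [-4.1 40.7] n 32.35537102977285
  u 71 23 y [ 6.1 40.8] n 32.63020721370052
  u 79 21 y [ 4.6 41.1] n 32.59272729476144
  u 87 21 y [ 4.1 41. ] n 32.57254321968013
  u 95 23 y [ 6.8 41.1] n 32.17386636919791
  u 103 21 y [ 5.1 41.1] n 32.401100331744516
  u 111 24 y [ 8.3 41.1] n 32.321243070130066
```

```bash
python3 -m pendant '[{"translation":[1,3,3],"twist":[0,0,-0.004],"grip":-1},{"translation":[1,3,5],"twist":[0,-0.002,-0.004],"grip":-1},{"translation":[1,2,6],"twist":[0,-0.002,0],"grip":-1},{"translation":[0,1,5],"twist":[0,0,0],"grip":-1},{"translation":[0,0,4],"twist":[0,0,0],"grip":-1},{"translation":[0,0,3],"twist":[0,0,0],"grip":-1},{"translation":[0,0,2],"twist":[0,0,0],"grip":-1},{"translation":[0,0,1],"twist":[0,0,0],"grip":-1},{"translation":[0,0,0],"twist":[0,0,0],"grip":-1},{"translation":[0,0,0],"twist":[0,0,0],"grip":-1}]' 35 | tee -a log.txt
cat > st.py <<'E'
from kin import *
np.set_printoptions(precision=2,suppress=True)
p,Rm,s=cur(); d=p-Cb; F=s['force']; print('t',s['t'],'TCP n,u,y',np.array([d@nb,d@ub,d@yb])*1000,'rot',R.from_matrix(Rm.T@Tb).as_rotvec().round(4),'F n,u,y',np.array([F@nb,F@ub,F@yb]),F,'open',s['opening'].round(4),'tq',Rm.T@s['wrist_torque'])
E
python3 st.py
```

```text
t: 11.35
tool_pos: [0.5591, -0.1657, 0.1197]
orientation: [-1.929, 1.658, -0.61]
force: [0.2, -0.6, -2.4]
opening: 0.0196Traceback (most recent call last):
  File "st.py", line 3, in <module>
    p,Rm,s=cur(); d=p-Cb; F=s['force']; print('t',s['t'],'TCP n,u,y',np.array([d@nb,d@ub,d@yb])*1000,'rot',R.from_matrix(Rm.T@Tb).as_rotvec().round(4),'F n,u,y',np.array([F@nb,F@ub,F@yb]),F,'open',s['opening'].round(4),'tq',Rm.T@s['wrist_torque'])
                                                                                                                                                                                                     ^^^^^^^^^^^^^^^^^^
AttributeError: 'float' object has no attribute 'round'
```

```bash
sed -i "s/s\['opening'\].round(4)/round(s['opening'],4)/" st.py; python3 st.py
```

```text
t 11.35 TCP n,u,y [15.98 97.23 -0.7 ] rot [-0. -0.  0.] F n,u,y [-1.5  -1.9  -0.57] [ 0.16 -0.56 -2.41] open 0.0196 tq [-0.59 -0.09  0.09]
```

```bash
python3 -m pendant '[{"translation":[0,1,1],"twist":[0,0,0],"grip":-1},{"translation":[0,1,1],"twist":[0,0,0],"grip":-1},{"translation":[0,1,1],"twist":[0,0,0],"grip":-1},{"translation":[0,1,1],"twist":[0,0,0],"grip":-1},{"translation":[0,0,1],"twist":[0,0,0],"grip":-1},{"translation":[0,0,0],"twist":[0,0,0],"grip":-1},{"translation":[0,0,0],"twist":[0,0,0],"grip":-1},{"translation":[0,0,0],"twist":[0,0,0],"grip":-1},{"translation":[0,0,0],"twist":[0,0,0],"grip":-1},{"translation":[0,0,0],"twist":[0,0,0],"grip":-1}]' 35 | tee -a log.txt; python3 st.py
```

```text
t: 12.35
tool_pos: [0.5594, -0.166, 0.1134]
orientation: [-1.929, 1.658, -0.612]
force: [-0.5, 0.8, -2.1]
opening: 0.0197
t 12.35 TCP n,u,y [12.14 92.24 -1.09] rot [-0. -0.  0.] F n,u,y [-1.66 -1.36  0.87] [-0.52  0.8  -2.11] open 0.0197 tq [-0.49 -0.05  0.04]
```

Free-air baseline along the slope is about −1.5 N. Now I'll feel downward slowly.

```bash
python3 -m pendant '[{"translation":[0,0,0.5],"twist":[0,0,0],"grip":-1},{"translation":[0,0,0.5],"twist":[0,0,0],"grip":-1},{"translation":[0,0,0.5],"twist":[0,0,0],"grip":-1},{"translation":[0,0,0.5],"twist":[0,0,0],"grip":-1},{"translation":[0,0,0.5],"twist":[0,0,0],"grip":-1},{"translation":[0,0,0.5],"twist":[0,0,0],"grip":-1},{"translation":[0,0,0],"twist":[0,0,0],"grip":-1},{"translation":[0,0,0],"twist":[0,0,0],"grip":-1},{"translation":[0,0,0],"twist":[0,0,0],"grip":-1},{"translation":[0,0,0],"twist":[0,0,0],"grip":-1}]' 35 | tee -a log.txt; python3 st.py
```

```text
t: 13.35
tool_pos: [0.5611, -0.1659, 0.1119]
orientation: [-1.931, 1.657, -0.611]
force: [-6.0, 1.5, 1.8]
opening: 0.0193
t 13.35 TCP n,u,y [12.43 89.93 -1.16] rot [-0. -0.  0.] F n,u,y [-3.24  5.09  2.34] [-6.04  1.46  1.82] open 0.0193 tq [-0.97 -0.31  0.15]
```

```bash
python3 -m pendant '[{"translation":[0,0.4,-0.4],"twist":[0,0,0],"grip":-1},{"translation":[0,0.4,0],"twist":[0,0,0],"grip":-1},{"translation":[0,0.4,0],"twist":[0,0,0],"grip":-1},{"translation":[0,0.4,0],"twist":[0,0,0],"grip":-1},{"translation":[0,0.4,0],"twist":[0,0,0],"grip":-1},{"translation":[0,0,0],"twist":[0,0,0],"grip":-1},{"translation":[0,0,0],"twist":[0,0,0],"grip":-1},{"translation":[0,0,0],"twist":[0,0,0],"grip":-1},{"translation":[0,0,0],"twist":[0,0,0],"grip":-1},{"translation":[0,0,0],"twist":[0,0,0],"grip":-1}]' 35 | tee -a log.txt; python3 st.py
```

```text
t: 14.35
tool_pos: [0.5602, -0.1662, 0.1122]
orientation: [-1.93, 1.655, -0.614]
force: [-0.6, 0.9, 1.2]
opening: 0.0198
t 14.35 TCP n,u,y [11.9  90.76 -1.38] rot [-0.01 -0.    0.01] F n,u,y [0.43 1.27 0.94] [-0.62  0.86  1.25] open 0.0198 tq [-0.31 -0.38  0.07]
```

```bash
python3 -m pendant '[{"translation":[0,0.8,0],"twist":[0,0,0],"grip":-1},{"translation":[0,0.8,0],"twist":[0,0,0],"grip":-1},{"translation":[0,0.8,0],"twist":[-0.004,0,0.003],"grip":-1},{"translation":[0,0.8,0],"twist":[-0.004,0,0.003],"grip":-1},{"translation":[0,0,0],"twist":[0,0,0],"grip":-1},{"translation":[0,0,0],"twist":[0,0,0],"grip":-1},{"translation":[0,0,0],"twist":[0,0,0],"grip":-1},{"translation":[0,0,0],"twist":[0,0,0],"grip":-1},{"translation":[0,0,0],"twist":[0,0,0],"grip":-1},{"translation":[0,0,0],"twist":[0,0,0],"grip":-1}]' 35 | tee -a log.txt; python3 st.py; python3 car.py | grep -v '  u'
```

```text
t: 15.35
tool_pos: [0.5579, -0.1673, 0.1103]
orientation: [-1.93, 1.666, -0.607]
force: [-1.1, 0.1, 0.6]
opening: 0.0197
t 15.35 TCP n,u,y [ 8.86 90.91 -2.1 ] rot [ 0. -0. -0.] F n,u,y [-0.43  1.11  0.27] [-1.07  0.11  0.57] open 0.0197 tq [-0.3  -0.05  0.04]
TCP n,u,y [ 8.9 90.9 -2.1]
side base 364 n [13.5 18.5 23.4]
top base 278 n [14.4 19.2 24.6]
```

```bash
python3 -m pendant '[{"translation":[0,0.6,0],"twist":[0,0,0],"grip":-1},{"translation":[0,0.6,0],"twist":[0,0,0],"grip":-1},{"translation":[0,0.6,0],"twist":[0,0,0],"grip":-1},{"translation":[0,0,0],"twist":[0,0,0],"grip":-1},{"translation":[0,0,0],"twist":[0,0,0],"grip":-1},{"translation":[0,0,0],"twist":[0,0,0],"grip":-1},{"translation":[0,0,0],"twist":[0,0,0],"grip":-1},{"translation":[0,0,0],"twist":[0,0,0],"grip":-1},{"translation":[0,0,0],"twist":[0,0,0],"grip":-1},{"translation":[0,0,0],"twist":[0,0,0],"grip":-1}]' 35 | tee -a log.txt; python3 st.py
```

```text
t: 16.45
tool_pos: [0.5566, -0.1677, 0.1093]
orientation: [-1.929, 1.667, -0.607]
force: [-0.2, 0.1, 0.9]
opening: 0.0198
t 16.45 TCP n,u,y [ 7.15 90.99 -2.33] rot [ 0. -0. -0.] F n,u,y [0.47 0.8  0.14] [-0.18  0.12  0.92] open 0.0198 tq [-0.22 -0.07  0.07]
```

```bash
python3 -m pendant '[{"translation":[0,0.6,0],"twist":[0,0,0],"grip":-1},{"translation":[0,0.6,0],"twist":[0,0,0],"grip":-1},{"translation":[0,0.6,0],"twist":[0,0,0],"grip":-1},{"translation":[0,0,0],"twist":[0,0,0],"grip":-1},{"translation":[0,0,0],"twist":[0,0,0],"grip":-1},{"translation":[0,0,0],"twist":[0,0,0],"grip":-1},{"translation":[0,0,0],"twist":[0,0,0],"grip":-1},{"translation":[0,0,0],"twist":[0,0,0],"grip":-1},{"translation":[0,0,0],"twist":[0,0,0],"grip":-1},{"translation":[0,0,0],"twist":[0,0,0],"grip":-1}]' 35 | tee -a log.txt; python3 st.py; python3 -c "
import cv2,glob
from h import *
snap('side','side5'); im=cv2.imread('pics/side5.png'); cv2.imwrite('pics/s5c.png',cv2.resize(im[130:250,230:390],None,fx=5,fy=5,interpolation=2))"
```

```text
t: 17.45
tool_pos: [0.5561, -0.1678, 0.1092]
orientation: [-1.927, 1.666, -0.609]
force: [2.3, 0.6, 0.3]
opening: 0.0197
t 17.45 TCP n,u,y [ 6.72 91.22 -2.39] rot [-0. -0. -0.] F n,u,y [ 1.99 -1.25  0.21] [2.28 0.55 0.32] open 0.0197 tq [ 0.34 -0.17  0.19]
```

View pics/s5c.png

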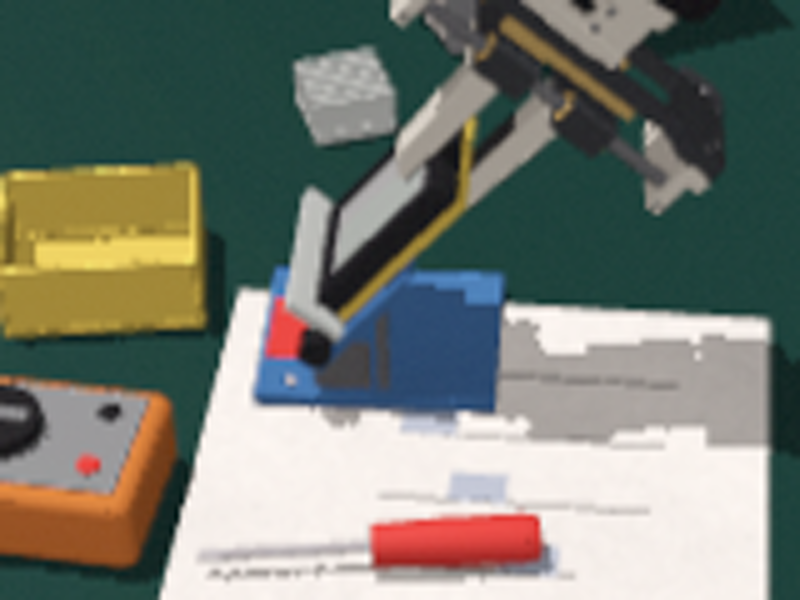

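The picture shows the carrier flat on the sloping back with its lower edge at the ledge. The back contact is felt (normal force +3.6 N), but the ledge load has gone slack, so I'll press down about 1 mm before releasing.

```bash
python3 -m pendant '[{"translation":[0,0,0.6],"twist":[0,0,0],"grip":-1},{"translation":[0,0,0.6],"twist":[0,0,0],"grip":-1},{"translation":[0,0,0.4],"twist":[0,0,0],"grip":-1},{"translation":[0,0,0],"twist":[0,0,0],"grip":-1},{"translation":[0,0,0],"twist":[0,0,0],"grip":-1},{"translation":[0,0,0],"twist":[0,0,0],"grip":-1},{"translation":[0,0,0],"twist":[0,0,0],"grip":-1},{"translation":[0,0,0],"twist":[0,0,0],"grip":-1},{"translation":[0,0,0],"twist":[0,0,0],"grip":-1},{"translation":[0,0,0],"twist":[0,0,0],"grip":-1}]' 35 | tee -a log.txt; python3 st.py
```

```text
t: 18.5
tool_pos: [0.557, -0.1677, 0.1083]
orientation: [-1.928, 1.665, -0.609]
force: [-2.6, 0.9, 3.4]
opening: 0.0196
t 18.5 TCP n,u,y [ 6.82 89.95 -2.4 ] rot [-0. -0. -0.] F n,u,y [0.31 4.23 1.23] [-2.64  0.85  3.44] open 0.0196 tq [ 0.06 -0.36  0.24]
```

```bash
python3 -m pendant '[{"translation":[0,0,0],"twist":[0,0,0],"grip":-0.65},{"translation":[0,0,0],"twist":[0,0,0],"grip":-0.6},{"translation":[0,0,0],"twist":[0,0,0],"grip":-0.58},{"translation":[0,0,0],"twist":[0,0,0],"grip":-0.56},{"translation":[0,0,0],"twist":[0,0,0],"grip":-0.54},{"translation":[0,0,0],"twist":[0,0,0],"grip":-0.52},{"translation":[0,0,0],"twist":[0,0,0],"grip":-0.5},{"translation":[0,0,0],"twist":[0,0,0],"grip":-0.48},{"translation":[0,0,0],"twist":[0,0,0],"grip":-0.46},{"translation":[0,0,0],"twist":[0,0,0],"grip":-0.44}]' 8 | tee -a log.txt; python3 st.py;python3 car.py | grep -v '  u'; python3 -c "
from h import *
snap('side','side6'); im=cv2.imread('pics/side6.png'); cv2.imwrite('pics/s6c.png',cv2.resize(im[130:250,230:390],None,fx=5,fy=5,interpolation=2))"
```

```text
t: 19.5
tool_pos: [0.5561, -0.1677, 0.1066]
orientation: [-1.929, 1.667, -0.607]
force: [-0.1, -0.7, 0.5]
opening: 0.026
t 19.5 TCP n,u,y [ 5.07 89.22 -2.26] rot [ 0. -0. -0.] F n,u,y [ 0.16  0.46 -0.7 ] [-0.07 -0.71  0.46] open 0.026 tq [-0.29 -0.11  0.08]
TCP n,u,y [ 5.1 89.2 -2.3]
side base 364 n [ 9.3 16.3 20.3]
top base 265 n [10.8 17.2 20.8]
```

View pics/s6c.png

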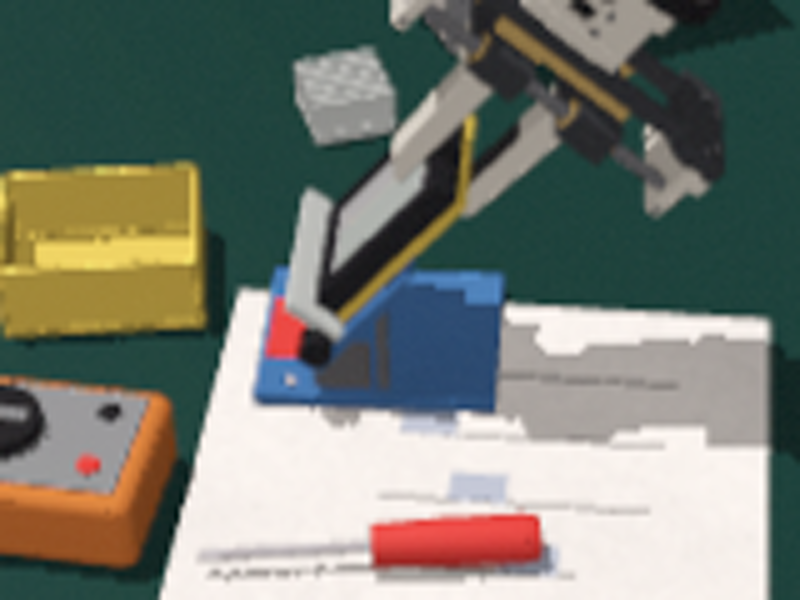

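It is released and stays put, still shut. I'll open further while re-centring, then back out up the slope.

```bash
python3 -m pendant '[{"translation":[0,-1,0],"twist":[0,0,0],"grip":-0.4},{"translation":[0,-1,0],"twist":[0,0,0],"grip":-0.35},{"translation":[0,0,0],"twist":[0,0,0],"grip":-0.2},{"translation":[0,0,0],"twist":[0,0,0],"grip":0},{"translation":[0,0,0],"twist":[0,0,0],"grip":0.2},{"translation":[0,0,0],"twist":[0,0,0],"grip":0.3},{"translation":[0,0,0],"twist":[0,0,0],"grip":0.3},{"translation":[0,0,-3],"twist":[0,0,0],"grip":0.3},{"translation":[0,0,-8],"twist":[0,0,0],"grip":0.3},{"translation":[0,0,-10],"twist":[0,0,0],"grip":0.3}]' | tee -a log.txt; python3 -m pendant '[{"translation":[0,0,-10],"twist":[0,0,0],"grip":0.3},{"translation":[0,0,-10],"twist":[0,0,0],"grip":0.3},{"translation":[0,0,-10],"twist":[0,0,0],"grip":0.3},{"translation":[0,-5,-12],"twist":[0,0,0],"grip":0.3},{"translation":[0,-8,-12],"twist":[0,0,0],"grip":0.3},{"translation":[0,-10,-12],"twist":[0,0,0],"grip":0.3},{"translation":[0,-12,-12],"twist":[0,0,0],"grip":0.3},{"translation":[0,-15,-12],"twist":[0,0,0],"grip":0.3},{"translation":[0,-15,-12],"twist":[0,0,0],"grip":0.3},{"translation":[0,-10,-5],"twist":[0,0,0],"grip":0.3}]' | tee -a log.txt; python3 st.py; sed 's/d@nb\*1000+3,d@nb\*1000+17/12,22/;s/U>d@ub\*1000-85/U>25/;s/U<d@ub\*1000-8)/U<125)/;s/range(.*):/range(17,121,8):/' car.py > car2.py; python3 car2.py; python3 -c "
from h import *
snap('side','side7'); im=cv2.imread('pics/side7.png'); im2=cv2.imread(sorted(__import__('glob').glob('pics/top_c2*.png'))[-1]); cv2.imwrite('pics/s7c.png',np.hstack([cv2.resize(im[130:250,250:370],(400,400)),cv2.resize(im2[160:280,350:470],(400,400))]))"
```

```text
t: 20.65
tool_pos: [0.5434, -0.1687, 0.1238]
orientation: [-1.93, 1.667, -0.604]
force: [-0.2, 0.5, -0.1]
opening: 0.06
t: 21.65
tool_pos: [0.5281, -0.1712, 0.2634]
orientation: [-1.93, 1.67, -0.608]
force: [-0.3, -1.0, 1.3]
opening: 0.0605
t 21.65 TCP n,u,y [ 84.27 227.55  -1.57] rot [ 0.   -0.01 -0.  ] F n,u,y [ 0.48  1.23 -0.93] [-0.28 -0.98  1.25] open 0.0605 tq [-0.2  -0.17  0.07]
TCP n,u,y [ 84.3 227.6  -1.6]
side base 423 n [13.4 16.4 18. ]
  u 25 36 y [-39.9  38.3] n 16.312367401320664
  u 33 27 y [-41.6  38. ] n 16.242021888914127
  u 41 35 y [-36.8  38.7] n 16.436607180443392
  u 49 34 y [-40.4  37.3] n 16.26127971862804
  u 57 30 y [-39.1  37.2] n 16.663108137870168
  u 65 37 y [-39.2  39.7] n 16.21692322864394
  u 73 34 y [-39.6  39.1] n 16.42211720915678
  u 81 38 y [-36.3  37.8] n 16.56738778922756
  u 89 31 y [-37.2  37.4] n 16.368951803237476
  u 97 39 y [-39.9  37.8] n 16.415438278635015
  u 105 36 y [-40.8  36.3] n 16.609036847224743
  u 113 46 y [-39.1  34.8] n 15.527797255843794
top base 481 n [14.2 16.7 18.7]
  u 25 42 y [-43.4  34.3] n 16.925801105558
  u 33 43 y [-41.1  32.5] n 16.66511110980079
  u 41 35 y [-42.6  34.8] n 16.843441156140226
  u 49 42 y [-41.4  34.9] n 16.76263166371216
  u 57 38 y [-41.4  34.1] n 16.725242714290545
  u 65 43 y [-43.   34.7] n 16.977865340879173
  u 73 38 y [-31.5  31.9] n 16.72282245685468
  u 81 34 y [-30.2  35.5] n 16.589422743470422
  u 89 41 y [-26.9  35.2] n 16.613187031962042
  u 97 34 y [-27.2  35.7] n 16.579924488942765
  u 105 30 y [-24.2  29. ] n 16.77037047968973
  u 113 59 y [-20.8  35.7] n 16.354905852017698
```

View pics/s7c.png

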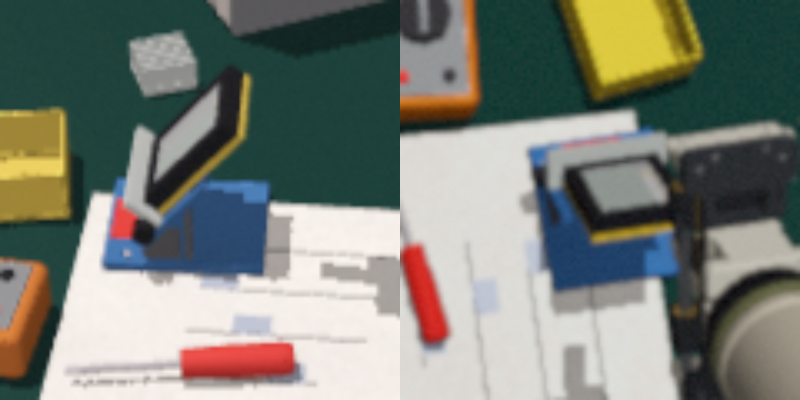

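The carrier stands free on the ledge: parallel to the back (face offset constant along the slope), square, and −1 to −4 mm off centre. The robot is well clear.

```bash
python3 -c "
from plant import robot
print(robot.close_job(), robot.read_state()['t'])"
```

```text
the job is handed in; nothing more can be done
the job is handed in; nothing more can be done
```

I turned the carrier over and leaned it on the blue stand, lid side against the back, then handed the job in about 22 s into the 48 s limit. No verdict is reported.

**What I did:** I pinched the lid and base together at the upper edge and turned the carrier half a turn about the tool axis. I then felt for the ledge, which took up load about 19 mm up the slope from its lowest setting. I pressed with about 6 N, took up contact with the back, and released slowly.

**Last checks, from depth readings and pictures:**
- **Slope and squareness:** the base face stays parallel to the back along its whole length, with no visible skew.
- **Centring:** it sits about 1 mm (side camera) to 4 mm (top camera) off the middle, within the 15 mm allowed.
- **Lid:** it looks shut, and the opening stayed at 19.3–20.2 mm while gripped.
- **Robot:** it is clear of everything, and nothing nearby in the last views looks disturbed.

**What disagreed or was not checked:**
- The back sat about 3 mm further in than the foot fit suggested, so I found it by touch.
- The ledge load went slack briefly while I made contact with the back, so I pressed down again before letting go.
- I did not check the board's position inside, the bystanders outside the last crops, or that the carrier was at rest, other than seeing it stay in place after release.

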